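# Copy an angle with a track bevel gauge and set a lining block to it

## Task

Push the bevel gauge's hinged blade up against the steel angle plate so that it lies flat along the plate's face, and press the gauge's clamp lever firmly down to lock that angle. Then slide the locked gauge along its track, away from the plate, right up to the stop at the far end, and set the brown lining block with its long side flush against the side of the blade that touched the plate, about midway along the blade, where it takes over the plate's angle. Let go of everything and leave the other things on the bench where they are.

Things in the scene. Friction and masses are not known exactly. Their poses are not given: they have to be found in the camera images.
- track: fixed aluminium track on the bench, 460 mm long, 40 wide, 12 high, with a 22 mm high steel stop at one end and a low 14 mm cap at the other. Its frame: y runs along the track (the capped end and the angle plate are at +y, the stop at -y), x points across it to the side on which the blade sticks out, z up; the origin is on the bench on the track's centre line. The stop's inner face is at y = -193 mm, the cap's outer end at y = +255 mm
- gauge (a joint): position of the gauge's saddle along the track (m): the y of the blade's pivot in the track's frame. Range -0.14 (saddle home against the stop) to 0.20; it starts between -0.06 and -0.02. Slides with about 1 N
- blade (a joint): angle (rad) of the gauge's blade to the saddle: 0 = square to the track (blade along the track's +x), positive = tip swung towards the track's +y. Range -0.7 to 0.7. It turns easily (0.1 Nm) while the clamp is up; with the clamp pressed firmly down it holds against about 1 Nm. Pushed near the pivot the gauge just slides; with the saddle about where the blade fits the face, a push of 6 to 10 N opposite the face's middle brings it flat
- blade_mid (a point): point on the blade's centre line 120 mm from its pivot and 19 mm above the bench; x along the blade, away from the pivot, y across it (towards the angle plate), z up. The blade is a steel straightedge 8 mm thick (faces at y = +4 and -4 mm), standing 6 to 50 mm above the bench, from 48 to 200 mm from the pivot
- pivot (a point): axis of the blade's hinge, top of its 80 mm wide hub, 32 mm above the bench, in the middle of the saddle. The saddle is a steel slab 100 mm along the track, 50 mm wide, 13 to 25 mm above the bench; axes as the track's
- gauge_end (a point): middle of the saddle's end face that looks to the track's +y (the angle plate's end), 30 mm above the bench, 50 mm from the pivot; an upright steel bracket 48 mm wide rises there to 45 mm (its cheeks to 59 mm), so the gauge can be pushed towards the stop here
- clamp (a joint): angle of the clamp lever (rad): 0 = raised (unlocked, as it starts), about 0.3 or more = pressed down until its pads bite on the blade's hub (locked). The lever lies above the saddle along the track, hinged near gauge_end, its free end pointing to the track's -y. It stays where it is left; it moves with 1 to 3 N at its end, and the lock is set by a firm downward press of 12 to 20 N once it stops
- clamp_pad (a point): top of the black grip (24 x 30 mm) near the free end of the clamp lever, where to press: about 74 mm above the bench when raised, about 40 mm when locked; 105 mm from the lever's hinge
- angle_plate: fixed dark steel angle plate: upright face plate 100 mm long, 10 thick, 55 high, on a flange 8 mm thick reaching 60 mm back. Origin at the foot of the middle of its face: x runs along the face (away from the track), y points into the plate, away from the gauge, z up
- block_mid (a point): centre of the loose brown friction lining block, 100 mm long, 54 wide, 25 high as it lies flat on the bench, about 0.2 kg; 12.5 mm above the bench. x runs along its length, its y axis points up, its z axis lies level across its width. It starts beyond the stop's end of the track
- spring: loose upright coil spring, 39 mm across, 68 high, origin at the centre of its underside; leave alone
- grease_tin: loose round tin, 53 mm across, 38 high, origin at the centre of its underside; leave alone
- bearing: loose bearing lying flat, 48 mm across, 18 high, origin at the centre of its underside; leave alone
- ratchet: loose ratchet, 195 x 36 x 23 mm, on the robot's side of the track, origin at the centre of its underside; leave alone
- brake_pad: loose brake pad, 40 x 61 x 14 mm, on the robot's side of the track, origin at the centre of its underside; leave alone

How it is judged (in metres and radians):
On the way, in this order (a step that is already met when the one before it is completed fails the run):
1. the blade lies flat against the angle plate's face (within 2 degrees and 4 mm) and the clamp lever is pressed down (angle between the x axis of blade_mid and the x axis of angle_plate, either way round below 0.036 rad and value of joint clamp above 0.27 rad and y of blade_mid in the frame of angle_plate above -0.008 m and x of blade_mid in the frame of angle_plate between -0.06 and 0.06 m), for 0.2 s.
2. the gauge, still locked at the plate's angle, is at the stop (angle between the x axis of blade_mid and the x axis of angle_plate, either way round below 0.036 rad and value of joint clamp above 0.27 rad and value of joint gauge below -0.13 m), for 0.2 s.
At the end, for the whole second after the job is handed in: gauge within 10 mm of the stop, clamp down, blade within 2 degrees of the plate's angle; block lying flat on the bench, its long side against the blade's plate side (gap under 3 mm), within 3 degrees of the plate's angle, its middle within 30 mm of blade_mid along the blade (all of step 2 and angle between the x axis of block_mid and the x axis of angle_plate, either way round below 0.05 rad and y of block_mid in the frame of blade_mid between 0.028 and 0.034 m and x of block_mid in the frame of blade_mid between -0.03 and 0.03 m and angle between block_mid's own y axis and vertical below 0.05 rad and height (world z) of block_mid below 0.016 m); the robot touches nothing.
It fails at once if the coil spring is shifted by more than 25 mm (distance of spring from where it was at the start of the episode above 0.025 m).
It fails at once if the grease tin is shifted by more than 25 mm (distance of grease_tin from where it was at the start of the episode above 0.025 m).
It fails at once if the bearing is shifted by more than 25 mm (distance of bearing from where it was at the start of the episode above 0.025 m).
It fails at once if the ratchet is shifted by more than 25 mm (distance of ratchet from where it was at the start of the episode above 0.025 m).
It fails at once if the brake pad is shifted by more than 25 mm (distance of brake_pad from where it was at the start of the episode above 0.025 m).
It also fails if it takes over 72 s, if anything falls off the work surface, if the arm or the gripper's body presses on something with over 40 N, if the wrist force passes 120 N, or if a joint passes its speed limit or range.

## Robot

A 6-joint arm with a two-finger parallel gripper is mounted at the origin on a cart in front of the work surface, level with it; the furniture and walls round the work are solid. World frame = base frame: x ahead of the robot, y to its left, z up, the work surface at z = 0. Lengths are in mm, angles in rad, forces in N, time in s.
With the tool pointing down it reaches from about 350 to 975 mm from the base axis. Payload 7.1 kg.
Tool frame: the origin (TCP) lies midway between the tips of the shut fingers; the grasp point (between the pads) lies 19 mm behind it (ctrl.grip_point_offset is the distance from the TCP to the grasp point, in mm); z points along the fingers, y is the line along which they close (so a half turn about z gives the same grasp; the last joint's range is limited). The gripper opens to 88 mm and grips with 3 to 60 N. Pads are 20 mm wide; open, the fingers measure 115 mm over their backs; the gripper's body (75 mm by 178 mm) begins 61 mm behind the grasp point.
Start: joints at [-1.356, 0.423, 1.63, -0, 1.089, -0.019], TCP at [144.817, -607.974, 222.675] pointing down, gripper open.
Joint ranges: [-3, 3], [-0.9, 2.11], [0.09, 2.58], [-1.31, 4.45], [0.11, 2.69], [-2.54, 2.54]. Speed limits (rad/s): [2.39, 2.39, 3.01, 3.14, 3.14, 3.14].

## Interface

Orientations are given as a rotation vector (axis times angle).
In Python, from workcell import get_obs, optics, close_job, spotter, ctrl gives the robot as it stands. The module is installed in compiled form; this text tells all that it offers.
- The arm moves only by the tool move_arm, never from a script. Its argument "rows" is a list of rows, each a list of 5 numbers: the shift along the tool's x, y, z in cm, then the turn about the tool's z in degrees, then the opening in per cent of the stroke, from 0 (shut) to 100 (fully open). A call has 1 to 10 rows; each row shifts and turns the commanded pose from where the row before left it, along the tool's axes as they then stand; what a row does not reach is not made up. A row lasts 1/8 s, in which the tool goes at most 62.5 mm and 10.7 degrees, less where a joint would pass 70% of its speed; a pose out of reach is approached as far as the arm can. A call with a gripper value outside its range is refused whole. The fingers move at their own pace and stop on an object; the grip force is fixed at half the most. Time passes only in rows, so rows that do not move let the fingers close. It gives the time, the measured TCP pose, the force, the opening and the grip force at its end, in the units of the state.
- get_obs(): the state, without advancing time (a new reading comes with each control period).
- optics.get_image(name): name is "scene" or "top" or "wrist"; returns the picture (400x640x3 uint8, blue, green, red); there is no depth.
- optics.calibration(name): a dict with "camera_matrix" (3x3 intrinsics, pixels), "distortion" ([k1, k2, p1, p2, k3] as OpenCV has them; the pictures are not rectified), "xyz" and "orientation" of the camera in the world. Camera axes: x right, y down, z forward; pixel columns grow to the right and rows downward; lengths in mm; the calibration is good to about 2 mm. A picture is of the moment at which its call begins: read the wrist's pose just before it. calibration takes no time and is no camera call; for the wrist camera it gives the pose at the moment of the call.
- close_job(): hands the job in; it is judged then, once.
Trained networks look in the newest picture that a camera, given by its name, has taken for a name from the list of things; names that differ only in an ending like _2 or _b are one class to them, and where a whole thing is asked for, a point or a joint stands for the part that bears it (a point fixed in the world has none). Each returns a list of dicts, best first, with "conf" (0 to 1); they miss things now and then, are a little off and sometimes report something else, mostly with a low value. They report only what shows in the picture. A call takes as long as a camera call.
- spotter.find_in(camera, label): "point" ([column, row] in pixels, amid what is visible of it).
- spotter.regions_of(camera, label): "region" (400x640 bool, what is visible of it) and "point" ([column, row] in pixels, amid what is visible of it).
The state is a dict: "t": time; "qpos": joint angles; "qvel": joint speeds; "joint_torque": joint torques, N m; "ee_pos": TCP position; "orientation": TCP orientation; "ft_force": force on the tool from outside, world axes, zero at the start; "moment": the same for the moment, N m; "width": finger opening in mm; "grasp_force": force on a finger pad.
Only numpy, scipy, OpenCV 4.12 (cv2) and the standard library are available. Lean on these libraries where they do the work, as an engineer would, in place of code of your own. Each camera call takes 0.05 s, during which the arm holds its last target. There are 200 camera calls.

## Working session

There is one attempt and no reset: what is moved stays moved. The work goes in short steps, Python scripts to look and compute and a tool call to move; the robot and the scene stay as the last step left them, time stands still between calls to the robot, and variables do not carry over. Pictures are saved under pics/ and viewed, at most 10 in all, crops included, and the job is handed in when it is done.

Besides the shell and the picture viewer there is one more tool, called after "Call:" as a command line: name --pt "numbers of a row" for each row, then --argument value for the rest. move_arm: Moves the arm, as the interface text tells. Its arguments: {"type":"object","properties":{"rows":{"type":"array","items":{"type":"array","items":{"type":"number"}}}},"required":["rows"]}

```bash
mkdir -p pics
cat > h.py <<'E'
import numpy as np, cv2
from scipy.spatial.transform import Rotation as R
from workcell import get_obs, optics, close_job, spotter, ctrl
def cal(n):
    c=optics.calibration(n); K=np.array(c["camera_matrix"]);D=np.array(c["distortion"]);p=np.array(c["xyz"]);o=np.array(c["orientation"])
    Rm=R.from_rotvec(o).as_matrix() if o.shape==(3,) else (o if o.shape==(3,3) else None)
    return K,D,p,Rm
def ray2z(n,pts,z,c=None):
    K,D,p,Rm=c or cal(n)
    u=cv2.undistortPoints(np.array(pts,float).reshape(-1,1,2),K,D).reshape(-1,2)
    d=np.c_[u,np.ones(len(u))]@Rm.T
    return p+d*((z-p[2])/d[:,2])[:,None]
def proj(n,P,c=None):
    K,D,p,Rm=c or cal(n)
    return cv2.projectPoints((np.array(P,float).reshape(-1,3)-p)@Rm,np.zeros(3),np.zeros(3),K,D)[0].reshape(-1,2)
E
python3 - <<'E'
from h import *
print(optics.calibration("top"),optics.calibration("scene"));print(get_obs())
for n in("top","scene"): cv2.imwrite(f"pics/{n}0.png",optics.get_image(n))
for l in ["track","gauge","blade_mid","pivot","gauge_end","clamp","clamp_pad","angle_plate","block_mid","spring","grease_tin","bearing","ratchet","brake_pad"]:
    r=spotter.find_in("top",l)
    print(l,[(np.round(a["point"]),round(a["conf"],2)) for a in r[:2]])
E
```

```text
{'camera_matrix': array([[500.10529049,   0.        , 314.58999359],
       [  0.        , 500.10529049, 204.38184718],
       [  0.        ,   0.        ,   1.        ]]), 'distortion': array([-0.04111008,  0.        ,  0.        ,  0.        ,  0.        ]), 'xyz': array([ 274.83835523,  -26.25273674, 1471.28770518]), 'orientation': array([-2.13311176,  2.10794432, -0.21176572])} {'camera_matrix': array([[510.06738186,   0.        , 323.45315055],
       [  0.        , 510.06738186, 195.68166149],
       [  0.        ,   0.        ,   1.        ]]), 'distortion': array([-0.00854454,  0.        ,  0.        ,  0.        ,  0.        ]), 'xyz': array([-250.7919949 ,  437.09724756,  909.36485824]), 'orientation': array([-1.29180937,  2.20354742, -0.9981378 ])}
{'t': 0.0, 'qpos': array([-1.35600454e+00,  4.23887819e-01,  1.63068316e+00,  1.36754431e-05,
        1.08860632e+00, -1.90156541e-02]), 'qvel': array([ 0.00116547, -0.00144209,  0.00143285, -0.00116319, -0.00059088,
        0.00106083]), 'joint_torque': array([ 2.57027328e-03, -5.44615102e+01, -2.73670989e+01,  6.44765398e-02,

[... 274 characters left out ...]
.00721173, -0.02155197]), 'grasp_force': 0.0, 'width': 87.64927550793456}
track [(array([300., 238.]), 0.58)]
gauge [(array([311., 234.]), 0.69), (array([401., 205.]), 0.55)]
blade_mid [(array([308., 226.]), 0.76)]
pivot [(array([307., 238.]), 0.89)]
gauge_end [(array([303., 237.]), 0.78), (array([310., 228.]), 0.27)]
clamp [(array([306., 235.]), 0.82)]
clamp_pad [(array([306., 235.]), 0.74)]
angle_plate [(array([240., 199.]), 0.65)]
block_mid [(array([398., 206.]), 0.66), (array([242., 151.]), 0.25)]
spring [(array([381., 152.]), 0.55)]
grease_tin [(array([243., 147.]), 0.49)]
bearing [(array([297., 153.]), 0.77)]
ratchet [(array([251., 275.]), 0.91)]
brake_pad [(array([347., 271.]), 0.57)]
```

Run:
```python
import cv2
im=cv2.imread("pics/top0.png")[120:310,190:456]
cv2.imwrite("pics/top0c.png",cv2.resize(im,None,fx=3,fy=3,interpolation=cv2.INTER_CUBIC))
```

```text
(no output)
```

View pics/top0c.png

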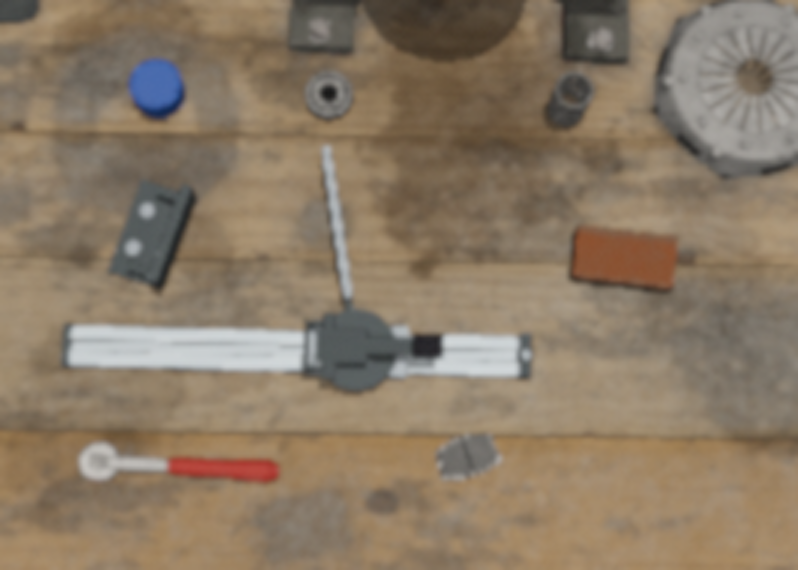

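View pics/scene0.png

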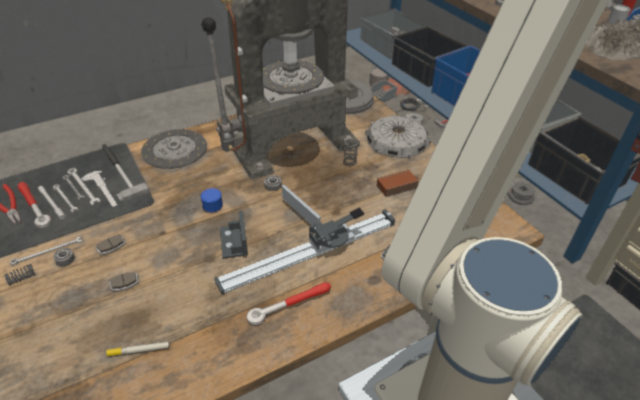

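The overview shows the track running along world y. In crop pixels the cap is at (65,346), the stop at (530,356), the hub at (355,350) and the blade tip at (326,148). The plate's face is the right edge, (190,190) to (157,288), and the block is at (624,258).

```bash
cat >> h.py <<'E'
def ang(v): return np.degrees(np.arctan2(v[1],v[0]))
def tool():
    o=get_obs(); return o, R.from_rotvec(o["orientation"]).as_matrix(), np.array(o["ee_pos"])
def to(P,M=None,p=None):
    if M is None: _,M,p=tool()
    return np.round(M.T@(np.array(P)-p)/10,2)
E
python3 - <<'E'
from h import *
c=cal("top")
def w(x,y,z): return ray2z("top",[[190+x/3-1/3,120+y/3-1/3]],z,c)[0]
for n,a in dict(cap=(65,346,14),stop=(531,356,22),trackL=(75,346,12),trackR=(515,357,12),hub=(355,350,32),tip=(326,148,50),base=(347,300,50),padraised=(427,345,74),
 faceTopFar=(192,190,55),faceTopNear=(160,288,55),platebackfar=(145,182,8),platebacknear=(110,272,8),
 blk1=(576,228,25),blk2=(676,236,25),blk3=(672,290,25),blk4=(573,280,25),spring=(563,120,0),tin=(157,88,38),bearing=(328,95,18),ratL=(98,461,10),ratR=(275,470,10),brake=(468,456,14)).items(): print(n,np.round(w(*a),1))
o,M,p=tool(); print(M.round(3)); k=cal("wrist"); print(k[0],k[1],k[2],k[3].round(3), (M.T@(k[2]-p)).round(1),(M.T@k[3]).round(3))
E
```

```text
cap [467.6 272.   14. ]
stop [ 462.3 -183.4   22. ]
trackL [468.  262.6  12. ]
trackR [ 462.5 -168.7   12. ]
hub [464.9 -12.2  32. ]
tip [661.3  18.8  50. ]
base [510.7  -4.   50. ]
padraised [464.9 -80.1  74. ]
faceTopFar [616.2 148.   55. ]
faceTopNear [519.3 175.2  55. ]
platebackfar [635.2 201.3   8. ]
platebacknear [542.9 232.2   8. ]
blk1 [ 589.6 -228.6   25. ]
blk2 [ 582.8 -327.5   25. ]
blk3 [ 528.6 -322.1   25. ]
blk4 [ 537.4 -224.9   25. ]
spring [ 707.5 -220.6    0. ]
tin [724.3 188.7  38. ]
bearing [725.3  18.8  18. ]
ratL [356.5 235.2  10. ]
ratR [350.1  63.7  10. ]
brake [ 365.5 -122.5   14. ]
[[ 0.973  0.232  0.   ]
 [ 0.232 -0.973 -0.   ]
 [-0.     0.    -1.   ]]
[[326.08905921   0.         321.16582706]
 [  0.         326.08905921 194.76115602]
 [  0.           0.           1.        ]] [0.0189102 0.        0.        0.        0.       ] [ 223.27097115 -588.97200055  384.667209  ] [[ 0.231 -0.929 -0.287]
 [-0.973 -0.221 -0.07 ]
 [ 0.001  0.296 -0.955]] [  80.7   -0.3 -162. ] [[-0.    -0.955 -0.296]
 [ 1.    -0.001  0.001]
 [-0.001 -0.296  0.955]]
```

Call:
move_arm --pt "4.1 -3.9 0 0 0" --pt "4.1 -3.9 0 0 0" --pt "4.1 -3.9 0 0 0" --pt "4.1 -3.9 0 0 0" --pt "4.1 -3.9 0 0 0" --pt "4.1 -3.9 0 0 0" --pt "4.1 -3.9 0 0 0" --pt "4.1 -3.9 0 0 0" --pt "4.1 -3.9 0 0 0" --pt "4.1 -3.9 0 0 0"

```text
t: 2.05
ee_pos: [454.3, -132.0, 223.0]
orientation: [3.12, 0.366, 0.001]
ft_force: [0.2, -0.2, 0.1]
width: 0.4
grasp_force: 0.0
```

Call:
move_arm --pt "4.1 -3.9 0 0 0" --pt "4.1 -3.9 0 0 0" --pt "4.1 -3.9 0 0 0" --pt "4.1 -3.9 0 0 0" --pt "0 0 0 6.7 0" --pt "0 0 0 6.7 0" --pt "0 0 0 0 0" --pt "0 0 0 0 0"

```text
t: 3.05
ee_pos: [576.7, 56.0, 222.7]
orientation: [-3.142, -0.003, -0.0]
ft_force: [0.7, -0.5, -0.1]
width: 0.5
grasp_force: 0.0
```

Run:
```python
from h import *
o,M,p=tool(); print(o["t"],p,M.round(3)); c=cal("wrist")
im=optics.get_image("wrist"); cv2.imwrite("pics/w1.png",im); np.savez("w1.npz",K=c[0],D=c[1],p=c[2],R=c[3])
```

```text
3.05 [576.67481978  56.01111324 222.73981303] [[ 1.     0.002  0.   ]
 [ 0.002 -1.     0.   ]
 [ 0.    -0.    -1.   ]]
```

View pics/w1.png

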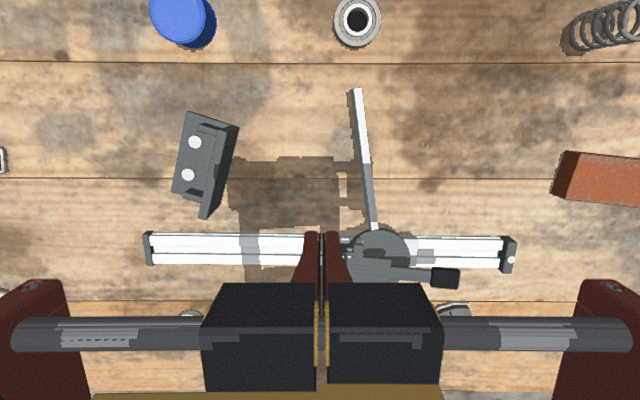

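The wrist view shows the plate at (170–240, 110–220), the blade from (355,88) to (373,230) and the stop end at (508,255). I'll zoom in on the plate and blade for their edges.

Run:
```python
import cv2
im=cv2.imread("pics/w1.png")
a=cv2.resize(im[100:230,160:260],None,fx=4.5,fy=4.5,interpolation=cv2.INTER_CUBIC)
cv2.imwrite("pics/w1c.png",a)
```

```text
(no output)
```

View pics/w1c.png

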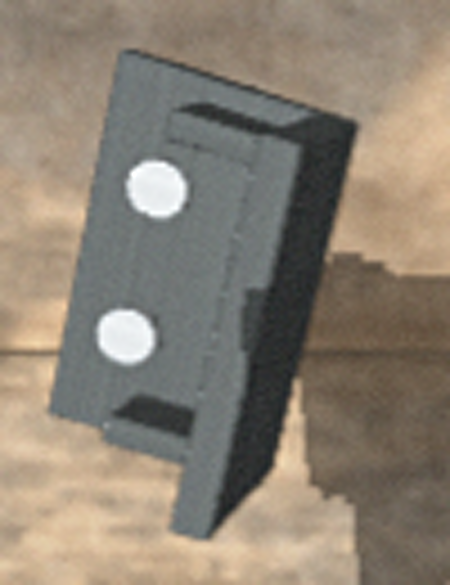

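The plate's face is the dark band. Its foot edge runs (356,122)–(273,462) and its top edge (302,145)–(212,537) in the crop.

Run:
```python
from h import *
d=np.load("w1.npz"); c=(d["K"],d["D"],d["p"],d["R"])
f=lambda x,y:(160+x/4.5-.4,100+y/4.5-.4)
def w(pt,z): return ray2z("wrist",[pt],z,c)[0].round(1)
A=[w(f(356,122),0),w(f(273,462),0)];B=[w(f(302,145),55),w(f(212,537),55)]
for X in(A,B): print(X,np.linalg.norm(X[0]-X[1]),ang(X[0]-X[1]),(X[0]+X[1])/2)
for n,pt,z in [("cap",(144,247),14),("stopouter",(516,255),22),("stopinner",(502,254),22),("tipR",(362,88),50),("tipL",(350,88),50),("baseL",(367,170),50),("baseR",(372,165),50),("footbase",(377,230),6),
 ("padL",(432,278),74),("padR",(459,279),74),("hub",(379,257),32),("blkTL",(566,152),25),("blkBL",(553,193),0),("bear",(357,20),18),("tin",(183,18),38)]: print(n,w(pt,z))
```

```text
[array([620.7, 151.1,   0. ]), array([528.5, 180.7,   0. ])] 96.8349110600098 -17.798771015239602 [574.6 165.9   0. ]
[array([620.9, 149.9,  55. ]), array([527.9, 179.2,  55. ])] 97.50635876700555 -17.487229634660515 [574.4  164.55  55.  ]
cap [474.5 275.7  14. ]
stopouter [ 468.1 -183.5   22. ]
stopinner [ 469.4 -166.3   22. ]
tipR [662.7  16.1  50. ]
tipL [662.7  27.7  50. ]
baseL [581.1   7.6  50. ]
baseR [586.4   2.6  50. ]
footbase [494.  -14.7   6. ]
padL [467.4 -64.1  74. ]
padR [466.3 -93.2  74. ]
hub [470.1 -14.   32. ]
blkTL [ 595.7 -213.5   25. ]
blkBL [ 541.  -227.9    0. ]
bear [727.9  19.9  18. ]
tin [724.9 186.6  38. ]
```

Call:
move_arm --pt "-2.5 5.5 0 0 0" --pt "-2.6 5.6 2.3 0 0" --pt "0 0 6 0 0" --pt "0 0 6 0 0" --pt "0 0 6 0 0" --pt "0 0 0 0 0" --pt "0 -1 0 0 0" --pt "0 -1 0 0 0" --pt "0 -1 0 0 0"

```text
t: 4.22
ee_pos: [528.7, -21.1, 23.3]
orientation: [3.141, 0.001, 0.007]
ft_force: [-0.4, 0.2, 1.0]
width: 0.5
grasp_force: 0.0
```

Call:
move_arm --pt "0 -1.2 0 0 0" --pt "0 -1.2 0 0 0" --pt "0 -1.2 0 0 0" --pt "0 -1.2 0 0 0"

```text
t: 4.72
ee_pos: [527.2, 26.9, 20.8]
orientation: [-3.142, -0.0, -0.0]
ft_force: [0.4, -1.8, 1.1]
width: 0.1
grasp_force: 0.8
```

Run:
```python
from h import *
print(get_obs()["ee_pos"])
optics.get_image("top")
for l in("pivot","blade_mid","clamp_pad"): 
    for a in spotter.find_in("top",l)[:1]: print(l,a["point"],a["conf"],ray2z("top",[a["point"]],35)[0])
```

```text
[527.15733002  26.88863037  20.84959926]
pivot [296.6, 150.1] 0.54 [723.805847    25.52495628  35.        ]
blade_mid [384.4, 153.1] 0.24 [ 717.9697968  -237.42451056   35.        ]
```

Call:
move_arm --pt "0 -1.3 0 0 0" --pt "0 -1.3 0 0 0" --pt "0 -1.3 0 0 0" --pt "0 -1.3 0 0 0" --pt "0 -1.3 0 0 0" --pt "0 -1.3 0 0 0" --pt "0 -1.3 0 0 0" --pt "0 -1.0 0 0 0" --pt "0 -0.5 0 0 0"

```text
t: 6.05
ee_pos: [527.3, 132.7, 21.0]
orientation: [-3.142, -0.001, -0.001]
ft_force: [1.8, -3.1, 1.0]
width: 0.4
grasp_force: 1.7
```

Run:
```python
from h import *
print(get_obs()["ee_pos"])
c=cal("wrist");im=optics.get_image("wrist"); cv2.imwrite("pics/w2.png",im); np.savez("w2.npz",K=c[0],D=c[1],p=c[2],R=c[3])
```

```text
[527.32960308 132.69644463  21.00578395]
```

View pics/w2.png

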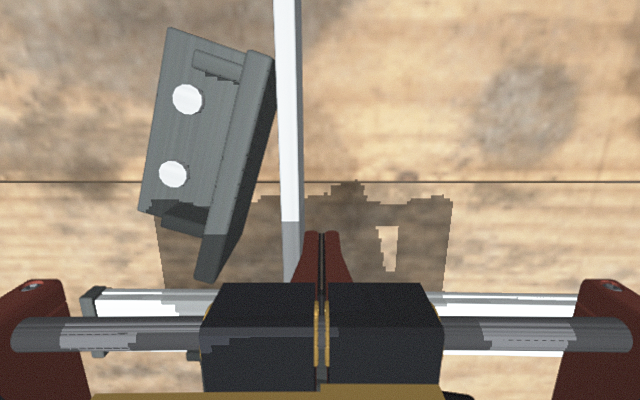

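The blade now touches the plate's far corner (275,60) and is about square to the track, so I'll keep pushing.

Call:
move_arm --pt "0 -0.6 0 0 0" --pt "0 -0.6 0 0 0" --pt "0 -0.4 0 0 0" --pt "0 -0.3 0 0 0" --pt "0 0 0 0 0"

```text
t: 6.72
ee_pos: [526.3, 151.2, 20.6]
orientation: [3.141, 0.0, -0.002]
ft_force: [-1.9, -2.2, -0.8]
width: 0.9
grasp_force: 1.3
```

Run:
```python
from h import *
print(get_obs()["ee_pos"])
c=cal("wrist");im=optics.get_image("wrist"); cv2.imwrite("pics/w3.png",im); np.savez("w3.npz",K=c[0],D=c[1],p=c[2],R=c[3])
for n,z in(("w2",50),("w3",50)):
    d=np.load(n+".npz");c=(d["K"],d["D"],d["p"],d["R"]);im=cv2.imread(f"pics/{n}.png").min(axis=2)
    P=[]
    for r in range(5,200,15):
        k=np.where(im[r,200:420]>215)[0]+200
        if len(k)>8: P.append([k[0],r,k[-1]])
    P=np.array(P); print(P[::4].tolist())
    for j in(0,2):
        W=ray2z("wrist",P[:,[j,1]],50,c); a,b=np.polyfit(W[:,0],W[:,1],1); print(np.degrees(np.arctan(a)),a*573+b,a*468+b)
```

```text
[526.29651083 151.18069584  20.57621541]
[[274, 5, 293], [276, 65, 294], [279, 125, 295], [281, 185, 297]]
0.22628572970330307 151.83370482079593 151.41901240614078
-0.19702664104504777 143.0261143267898 143.3871859280663
[[335, 5, 355], [323, 65, 341], [311, 125, 328], [298, 185, 315]]
-24.47882097406815 177.09529713166887 224.89968841477682
-12.417108448823313 153.25913725265053 176.37775512710024
```

```bash
cat >> h.py <<'E'
def blade(n,save=False):
    """fit the blade's bright top face (z=50): returns angle deg, y at x=573, width"""
    c=cal("wrist");im=optics.get_image("wrist"); cv2.imwrite(f"pics/{n}.png",im)
    m=(im.min(axis=2)>205).astype(np.uint8); m[230:]=0
    k,L,S,C=cv2.connectedComponentsWithStats(m)
    for i in range(1,k):
        if S[i,3]>100 and S[i,4]>900 and S[i,4]<9000:
            ys,xs=np.where(L==i); e=[]
            rows=np.unique(ys)[4:-25]
            l=ray2z("wrist",[[xs[ys==r].min()-.5,r] for r in rows],50,c); q=ray2z("wrist",[[xs[ys==r].max()+.5,r] for r in rows],50,c)
            out=[]
            for W in(l,q):
                a,b=np.polyfit(W[:,0],W[:,1],1); out.append((round(np.degrees(np.arctan(a)),2),round(a*573+b,1),round(W[0,0]),round(W[-1,0])))
            print("blade",S[i].tolist(),out)
E
python3 - <<'E'
from h import *
blade("w4")
E
```

```text
blade [291, 0, 66, 220, 4183] [(np.float64(-12.4), np.float64(160.4), 638, 567), (np.float64(-12.37), np.float64(152.9), 638, 567)]
```

Call:
move_arm --pt "0 1.6 0 0 0" --pt "4.1 0 0 0 0" --pt "0 0 0 8.8 0" --pt "0 0 0 8.8 0" --pt "0 -0.5 0 0 0" --pt "0 -0.3 0 0 0" --pt "0 0 0 0 0"

```text
t: 7.7
ee_pos: [570.8, 142.6, 21.0]
orientation: [-3.105, 0.478, -0.001]
ft_force: [1.2, -2.5, 0.5]
width: 0.4
grasp_force: 0.8
```

Call:
move_arm --pt "0 -0.2 0 0 0" --pt "0 -0.2 0 0 0" --pt "0 0 0 0 0"

```text
t: 8.07
ee_pos: [570.0, 145.6, 20.7]
orientation: [3.103, -0.478, -0.005]
ft_force: [-4.1, -5.3, 3.9]
width: 0.3
grasp_force: 3.6
```

Run:
```python
from h import *
o,M,p=tool();print(p,o["ft_force"]@M)
blade("w5")
```

```text
[569.97290391 145.56502809  20.67654824] [-2.35389306  6.35092705 -3.88120063]
blade [265, 68, 31, 155, 2774] [(np.float64(-15.01), np.float64(162.6), 661, 613), (np.float64(-14.88), np.float64(155.0), 659, 611)]
```

Call:
move_arm --pt "0 -0.2 0 0 0" --pt "0 -0.1 0 0 0" --pt "0 0 0 0 0"

```text
t: 8.5
ee_pos: [569.2, 147.5, 20.5]
orientation: [3.101, -0.478, -0.01]
ft_force: [-9.3, -9.2, 9.0]
width: 0.4
grasp_force: 6.7
```

Run:
```python
from h import *
o,M,p=tool();print(p,o["ft_force"]@M)
blade("w6")
```

```text
[569.15640106 147.4686282   20.49496973] [-6.15766987 11.63262244 -8.89943371]
blade [272, 67, 26, 157, 2788] [(np.float64(-16.64), np.float64(164.1), 660, 611), (np.float64(-16.54), np.float64(156.4), 657, 609)]
```

Run:
```python
import cv2
im=cv2.imread("pics/w6.png")
cv2.imwrite("pics/w6c.png",cv2.resize(im[40:290,140:370],None,fx=2.4,fy=2.4,interpolation=cv2.INTER_CUBIC))
```

```text
(no output)
```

View pics/w6c.png

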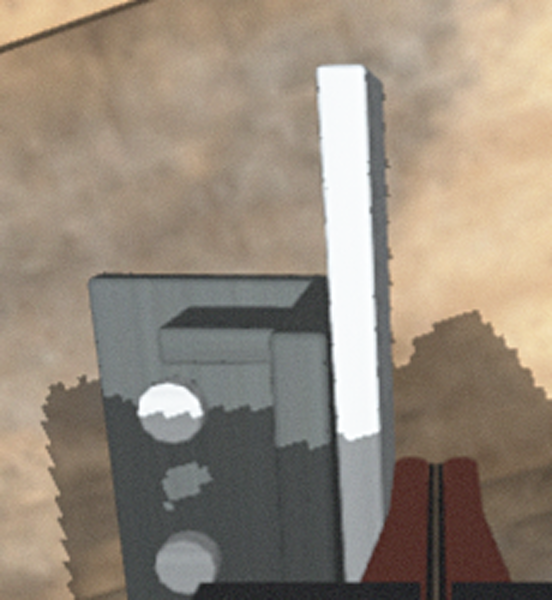

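The blade now bears on the plate's far half (330,280), with a remaining gap of about 1° at the near end. I'll push again a bit nearer the pivot.

Call:
move_arm --pt "0 1.0 0 0 0" --pt "-1.8 0 0 0 0" --pt "0 -0.6 0 0 0" --pt "0 -0.4 0 0 0" --pt "0 -0.1 0 0 0" --pt "0 0 0 0 0"

```text
t: 9.3
ee_pos: [552.3, 154.0, 20.3]
orientation: [3.1, -0.478, -0.01]
ft_force: [-9.2, -12.6, 8.8]
width: 0.3
grasp_force: 7.9
```

Run:
```python
from h import *
o,M,p=tool();print(p,o["ft_force"]@M)
blade("w7")
```

```text
[552.29784882 154.01973631  20.34506111] [-4.99057408 14.82311387 -8.68147499]
blade [276, 16, 24, 207, 3794] [(np.float64(-18.01), np.float64(165.2), 658, 595), (np.float64(-17.94), np.float64(157.5), 656, 592)]
```

Call:
move_arm --pt "0 0.3 0 0 0" --pt "0 0.8 0 0 0" --pt "0 0 -5 0 0" --pt "0 0 -5 0 0" --pt "0 2 -4 0 0" --pt "0 0 0 0 0"

```text
t: 10.1
ee_pos: [548.5, 126.1, 164.2]
orientation: [-3.102, 0.481, -0.01]
ft_force: [-0.1, -0.1, -0.7]
width: 0.4
grasp_force: 0.0
```

Run:
```python
from h import *
o,M,p=tool();print(p,M.round(3).tolist())
blade("w8")
im=optics.get_image("top");cv2.imwrite("pics/t8.png",im)
for n in("wrist","top"):
  for l in("pivot","clamp_pad","clamp","gauge_end"):
    for a in spotter.find_in(n,l)[:1]: print(n,l,np.round(a["point"]),a["conf"],ray2z(n,[a["point"]],32 if l!="clamp_pad" else 74)[0].round(1))
```

```text
[548.54469215 126.07794086 164.24871258] [[0.953, -0.303, 0.007], [-0.303, -0.953, 0.001], [0.006, -0.003, -1.0]]
blade [266, 66, 13, 117, 962] [(np.float64(-17.8), np.float64(164.6), 657, 590), (np.float64(-17.82), np.float64(157.3), 654, 588)]
wrist pivot [273. 240.] 0.86 [507.6 187.4  32. ]
wrist clamp_pad [254. 272.] 0.64 [500.4 200.3  74. ]
wrist clamp [256. 273.] 0.91 [478.4 215.9  32. ]
wrist gauge_end [275. 241.] 0.75 [505.4 185.7  32. ]
```

Call:
move_arm --pt "-3.8 1.2 0 0 0" --pt "-3.8 1.1 3 0 0" --pt "0 0 4.4 0 0" --pt "0 0 1 0 0" --pt "0 0 1 0 0" --pt "0 0 0 0 0"

```text
t: 11.35
ee_pos: [467.8, 127.4, 67.0]
orientation: [-3.104, 0.481, -0.001]
ft_force: [-0.7, -0.2, 0.7]
width: 0.1
grasp_force: 0.0
```

Run:
```python
from h import *
o,M,p=tool();print(p,o["ft_force"])
optics.get_image("top")
for l in("clamp_pad","clamp"):
    for a in spotter.find_in("top",l)[:2]: print(l,np.round(a["point"]),a["conf"],ray2z("top",[a["point"]],70)[0].round(1))
```

```text
[467.76167581 127.35754142  67.04392296] [-0.67722614 -0.22673923  0.69900677]
```

Call:
move_arm --pt "0 0 0.6 0 0" --pt "0 0 0.6 0 0" --pt "0 0 0 0 0"

```text
t: 11.88
ee_pos: [466.7, 127.2, 54.4]
orientation: [3.104, -0.481, -0.001]
ft_force: [0.1, -0.2, 1.0]
width: 0.5
grasp_force: 0.0
```

Call:
move_arm --pt "0 0.1 0.6 0 0" --pt "0 0 0.4 0 0" --pt "0 0 0 0 0"

```text
t: 12.25
ee_pos: [466.8, 126.4, 44.7]
orientation: [-3.104, 0.481, -0.0]
ft_force: [0.2, 0.6, 4.4]
width: 0.2
grasp_force: 1.9
```

Call:
move_arm --pt "0 0 0.3 0 0" --pt "0 0 0.3 0 0" --pt "0 0 0 0 0"

```text
t: 12.62
ee_pos: [466.9, 126.6, 39.6]
orientation: [-3.104, 0.481, -0.001]
ft_force: [-2.2, 1.5, 16.1]
width: 0.4
grasp_force: 7.6
```

Call:
move_arm --pt "0 0 0.1 0 0" --pt "0 0 0 0 0" --pt "0 0 0 0 0"

```text
t: 13.0
ee_pos: [467.0, 126.6, 39.0]
orientation: [-3.104, 0.481, -0.001]
ft_force: [-3.5, 1.1, 21.9]
width: 0.6
grasp_force: 10.3
```

Call:
move_arm --pt "0 0 -0.5 0 0" --pt "0 0 -4 0 0" --pt "0 0 -4.5 0 0" --pt "3.8 0 -4.5 0 0" --pt "3.8 -3 0 0 0" --pt "0 0 0 0 0"

```text
t: 13.75
ee_pos: [551.0, 132.5, 173.3]
orientation: [-3.103, 0.481, -0.004]
ft_force: [-0.3, 0.0, -0.1]
width: 0.3
grasp_force: 0.0
```

Run:
```python
from h import *
o,M,p=tool();print(o["t"],p,M.round(3).tolist())
blade("w9")
c=cal("wrist");np.savez("w9.npz",K=c[0],D=c[1],p=c[2],R=c[3])
im=cv2.imread("pics/w9.png")
cv2.imwrite("pics/w9c.png",cv2.resize(im[40:290,140:440],None,fx=2.2,fy=2.2,interpolation=cv2.INTER_CUBIC))
```

```text
13.75 [550.97606867 132.52021204 173.31430245] [[0.953, -0.302, 0.003], [-0.302, -0.953, 0.001], [0.003, -0.002, -1.0]]
```

View pics/w9c.png

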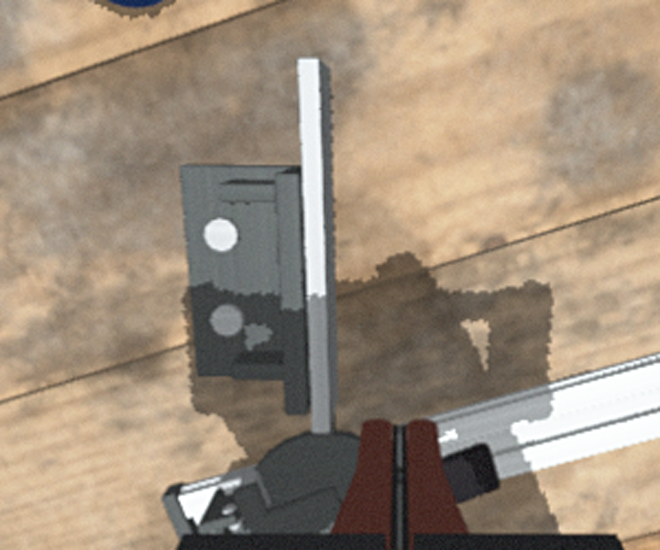

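The blade lies flat on the plate and the pad, at crop (475,470), is down. Next I go to the bracket's +y side.

Call:
move_arm --pt "0 0 0 -8.8 0" --pt "0 0 0 -8.8 0" --pt "-2.7 -4.6 0 0 0" --pt "-2.7 -4.6 0 0 0" --pt "-2.7 -4.8 0 0 0" --pt "0 0 2 0 0" --pt "0 0 0 0 0"

```text
t: 14.68
ee_pos: [464.3, 271.0, 150.9]
orientation: [3.139, 0.002, -0.007]
ft_force: [-0.3, 0.3, 0.1]
width: 0.5
grasp_force: 0.0
```

Run:
```python
from h import *
d=np.load("w9.npz");c=(d["K"],d["D"],d["p"],d["R"])
for z in(40,74): print("pad",ray2z("wrist",[(140+475/2.2,40+466/2.2)],z,c))
o,M,p=tool();print(p,M.round(3).tolist())
im=optics.get_image("top");cv2.imwrite("pics/t9.png",im)
for l in("pivot","clamp_pad","gauge_end"):
    for a in spotter.find_in("top",l)[:1]: print(l,np.round(a["point"]),a["conf"],ray2z("top",[a["point"]],35)[0].round(1))
```

```text
pad [[471.08571603 119.51775121  40.        ]]
pad [[488.91604694 118.1280256   74.        ]]
[464.26626259 271.001114   150.9461733 ] [[1.0, 0.001, -0.005], [0.001, -1.0, -0.003], [-0.005, 0.003, -1.0]]
pivot [240. 237.] 0.97 [460.4 182.9  35. ]
clamp_pad [238. 236.] 0.6 [464.1 189.4  35. ]
gauge_end [242. 233.] 0.81 [472.1 178.5  35. ]
```

Call:
move_arm --pt "0.5 0 6 0 0" --pt "0 0 6 0 0" --pt "0 0 0 0 0" --pt "0 0.8 0 0 0" --pt "0 0.8 0 0 0" --pt "0 0.8 0 0 0"

```text
t: 15.62
ee_pos: [473.7, 248.1, 35.3]
orientation: [-3.139, 0.001, -0.006]
ft_force: [0.1, 1.2, 1.8]
width: 0.3
grasp_force: 0.6
```

Call:
move_arm --pt "0 1.2 0 0 0" --pt "0 1.5 0 0 0" --pt "0 1.5 0 0 0" --pt "0 1.5 0 0 0" --pt "0 1.5 0 0 0" --pt "0 1.5 0 0 0"

```text
t: 16.38
ee_pos: [471.7, 159.7, 32.7]
orientation: [3.141, -0.0, -0.001]
ft_force: [-0.4, 2.6, -0.0]
width: 0.6
grasp_force: 0.7
```

Call:
move_arm --pt "0 1.6 0 0 0" --pt "0 1.6 0 0 0" --pt "0 1.6 0 0 0" --pt "-0.1 1.6 0 0 0" --pt "0 1.6 0 0 0" --pt "0 1.6 0 0 0" --pt "-0.1 1.6 0 0 0" --pt "0 1.6 0 0 0" --pt "0 1.6 0 0 0" --pt "0 1.6 0 0 0"

```text
t: 17.62
ee_pos: [469.9, -0.2, 32.8]
orientation: [-3.142, 0.0, 0.001]
ft_force: [-0.8, 0.4, 1.0]
width: 0.6
grasp_force: 0.7
```

Call:
move_arm --pt "0 1.3 0 0 0" --pt "-0.1 1.1 0 0 0" --pt "0 1.0 0 0 0" --pt "0 0.7 0 0 0" --pt "0 0.5 0 0 0" --pt "0 0 0 0 0"

```text
t: 18.38
ee_pos: [469.1, -45.4, 32.8]
orientation: [3.142, -0.0, -0.0]
ft_force: [-0.2, -0.4, 0.4]
width: 0.4
grasp_force: 0.0
```

Call:
move_arm --pt "0 0.5 0 0 0" --pt "0 0.5 0 0 0" --pt "0 0.4 0 0 0" --pt "0 0 0 0 0"

```text
t: 18.88
ee_pos: [468.9, -58.2, 32.8]
orientation: [-3.14, 0.002, 0.001]
ft_force: [-0.2, 11.6, 0.7]
width: 0.2
grasp_force: 5.4
```

Call:
move_arm --pt "0 -0.5 0 0 0" --pt "0 -1 0 0 0" --pt "0 0 -6 0 100" --pt "0 0 -6 0 100" --pt "1 0 -6 0 100" --pt "4 4 0 0 100" --pt "4 4 0 0 100" --pt "0 4 0 0 100" --pt "0 0 0 0 100" --pt "0 0 0 0 100"

```text
t: 20.12
ee_pos: [558.7, -163.4, 212.5]
orientation: [-3.141, 0.001, 0.001]
ft_force: [-0.7, -0.7, -0.2]
width: 77.4
grasp_force: 0.0
```

Run:
```python
from h import *
o,M,p=tool();print(o["t"],p,M.round(3).tolist())
c=cal("wrist");np.savez("w10.npz",K=c[0],D=c[1],p=c[2],R=c[3])
blade("w10")
optics.get_image("top")
for n in ("top","wrist"):
    for a in spotter.regions_of(n,"block_mid")[:1]:
        m=a["region"].astype(np.uint8); r=cv2.minAreaRect(cv2.findNonZero(m)); b=cv2.boxPoints(r)
        W=ray2z(n,b,25); print(n,a["conf"],b.round(0).tolist(),W.round(1).tolist(),W.mean(0))
```

```text
20.125 [ 558.65644462 -163.44026657  212.53619953] [[1.0, -0.0, -0.001], [-0.0, -1.0, 0.0], [-0.001, -0.0, -1.0]]
wrist 0.85 [[372.0, 185.0], [377.0, 134.0], [474.0, 145.0], [469.0, 196.0]] [[542.8, -219.6, 25.0], [598.6, -223.0, 25.0], [586.9, -326.9, 25.0], [530.1, -328.6, 25.0]] [ 564.59844842 -274.50754429   25.        ]
```

View pics/w10.png

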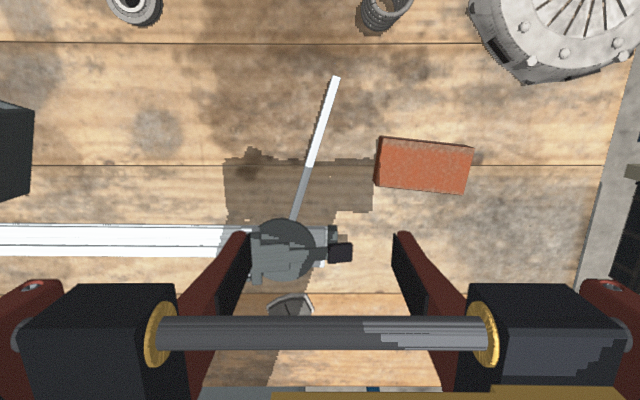

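The gauge is at the stop with the blade from (333,77) to (293,220) and the clamp pad down at (341,252). The block is at (425,165). I'll fit the block and blade properly.

```bash
sed -i 's/S\[i,3\]>100 and S\[i,4\]>900/S[i,3]>60 and S[i,4]>350/; s/\[4:-25\]/[4:-14]/' h.py
cat >> h.py <<'E'
from scipy.optimize import minimize
def block(im,c,x0,n="wrist",rng=None):
    hsv=cv2.cvtColor(im,cv2.COLOR_BGR2HSV); 
    m=((hsv[...,0]<13)&(hsv[...,1]>125)&(hsv[...,2]>40)).astype(np.uint8)
    if rng: z=np.zeros_like(m); z[rng[0]:rng[1],rng[2]:rng[3]]=1; m*=z
    m=cv2.morphologyEx(m,cv2.MORPH_OPEN,np.ones((3,3),np.uint8))
    m=cv2.morphologyEx(m,cv2.MORPH_CLOSE,np.ones((9,9),np.uint8))
    k,L,S,C=cv2.connectedComponentsWithStats(m); px=proj(n,[[x0[0],x0[1],12]],c)[0]
    i=1+np.argmin(np.linalg.norm(C[1:]-px,axis=1)+1e4*(S[1:,4]<400)); m=(L==i).astype(np.uint8)
    def hull(q):
        t=np.radians(q[2]);u=np.array([np.cos(t),np.sin(t),0]);v=np.array([-u[1],u[0],0])
        P=[np.array([q[0],q[1],z])+a*50*u+b*27*v for a in(-1,1) for b in(-1,1) for z in(0,25)]
        return cv2.convexHull(proj(n,P,c).astype(np.float32))
    def f(q):
        z=np.zeros((1600,2560),np.uint8);cv2.fillConvexPoly(z,np.round(hull(q)*4+1.5).astype(np.int32),1)
        w=cv2.resize(m,None,fx=4,fy=4,interpolation=cv2.INTER_NEAREST)
        return 1-(z&w).sum()/(z|w).sum()
    s=np.array(x0,float);r=minimize(f,s,method="Nelder-Mead",options=dict(initial_simplex=[s,s+[8,0,0],s+[0,8,0],s+[0,0,5]],maxiter=120))
    print("block",S[i].tolist(),r.x.round(1),"IoU",round(1-r.fun,3)); return r.x
E
python3 - <<'E'
from h import *
d=np.load("w10.npz");c=(d["K"],d["D"],d["p"],d["R"])
block(cv2.imread("pics/w10.png"),c,[560,-275,85])
block(cv2.imread("pics/t9.png"),cal("top"),[560,-275,85],"top")
blade("w11")
E
```

```text
block [374, 138, 98, 55, 3527] [ 558.5 -275.1   77.5] IoU 0.726
block [381, 197, 34, 18, 509] [ 561.8 -278.2   91.1] IoU 0.745
blade [306, 76, 35, 92, 720] [(np.float64(-17.69), np.float64(-148.1), 652, 583), (np.float64(-17.66), np.float64(-155.9), 652, 583)]
```

```bash
python3 - <<'E'
import re
s=open("h.py").read()
a=s.index("    hsv=cv2"); b=s.index("    k,L,S,C=cv2.connectedComponentsWithStats(m); px")
s=s[:a]+'''    g=[r for r in spotter.regions_of(n,"block_mid")]; px=proj(n,[[x0[0],x0[1],12]],c)[0]
    g=min(g,key=lambda r:np.linalg.norm(np.array(r["point"])-px)); m=g["region"].astype(np.uint8)
    m=cv2.morphologyEx(m,cv2.MORPH_CLOSE,np.ones((5,5),np.uint8))
'''+s[b:]
open("h.py","w").write(s)
E
python3 - <<'E'
from h import *
c=cal("wrist"); im=optics.get_image("wrist")
block(im,c,[560,-275,85]); block(im,c,[565,-270,80])
E
```

```text
block [373, 136, 102, 60, 4791] [ 562.7 -275.4   83.5] IoU 0.974
block [373, 136, 102, 60, 4791] [ 562.7 -275.9   83.2] IoU 0.973
```

Call:
move_arm --pt "0.2 5.6 0 0 100" --pt "0.2 5.6 0 0 100" --pt "0 0 1.5 -10.4 100" --pt "0 0 1.5 -10.4 100" --pt "0 0 1.5 -10.4 100" --pt "0 0 1.5 -10.4 100" --pt "0 0 1.5 -10.4 100" --pt "0 0 1.5 -10.4 100" --pt "0 0 1.5 -10.4 100" --pt "0 0 1.5 -10.4 100"

```text
t: 21.78
ee_pos: [563.3, -276.0, 92.4]
orientation: [2.343, 2.093, 0.0]
ft_force: [0.3, 0.0, 0.6]
width: 87.7
grasp_force: 0.0
```

Call:
move_arm --pt "0 0 0 0 100" --pt "0 0 0 0 100"

```text
t: 22.02
ee_pos: [563.5, -276.2, 93.4]
orientation: [2.353, 2.081, 0.0]
ft_force: [-0.4, -0.0, 0.3]
width: 88.0
grasp_force: 0.0
```

Run:
```python
from h import *
o,M,p=tool();print(o["t"],p,ang(M[:2,0]),o["qpos"],"to block",to([562.6,-275.5,4],M,p),o["width"])
```

```text
22.025 [ 563.48430445 -276.2013894    93.35543117] 82.99570233859264 [-4.74733801e-01  5.89600075e-01  1.69937340e+00  5.20614390e-05
  8.52016368e-01 -3.52520063e-01] to block [ 0.06 -0.1   8.94] 88.03824359410382
```

Call:
move_arm --pt "0 -0.1 4.5 0 100" --pt "0 0 4.4 0 100" --pt "0 0 0 0 100" --pt "0 0 0 0 40" --pt "0 0 0 0 40" --pt "0 0 0 0 40" --pt "0 0 0 0 40"

```text
t: 22.9
ee_pos: [562.4, -276.1, 4.4]
orientation: [2.349, 2.085, 0.0]
ft_force: [-0.4, -0.1, 2.5]
width: 53.2
grasp_force: 30.0
```

Call:
move_arm --pt "0 0 0 0 40" --pt "0 0 0 0 40"

```text
t: 23.15
ee_pos: [562.4, -276.1, 4.4]
orientation: [2.349, 2.085, 0.0]
ft_force: [-0.9, -0.1, 5.4]
width: 53.9
grasp_force: 30.0
```

Call:
move_arm --pt "0 0 -3 0 40" --pt "0 0 -6 0 40" --pt "4 0.4 -2 0 40" --pt "5 0.4 0 0 40" --pt "5 0.4 0 0 40" --pt "4.3 0.2 0 0 40"

```text
t: 23.9
ee_pos: [597.6, -94.2, 113.6]
orientation: [-2.349, -2.086, 0.0]
ft_force: [1.3, -0.3, -1.3]
width: 53.7
grasp_force: 30.0
```

Call:
move_arm --pt "0 0 0 10.1 40" --pt "0 0 0 10.1 40" --pt "0 0 0 10.1 40" --pt "0 0 0 10.1 40" --pt "0 0 0 10.1 40" --pt "0 0 0 10.1 40" --pt "0 0 0 10.1 40" --pt "0 0 0 10.1 40" --pt "0 0 0 10.1 40" --pt "0 0 0 10.1 40"

```text
t: 25.15
ee_pos: [597.2, -95.9, 113.3]
orientation: [3.102, -0.495, -0.002]
ft_force: [0.2, -0.2, -1.6]
width: 54.1
grasp_force: 30.0
```

Call:
move_arm --pt "0 0 0 0 40" --pt "0 0 0 0 40"

```text
t: 25.4
ee_pos: [597.5, -95.9, 113.6]
orientation: [-3.105, 0.481, 0.001]
ft_force: [-0.7, 0.4, -1.3]
width: 53.5
grasp_force: 30.0
```

Run:
```python
from h import *
o,M,p=tool();print(o["t"],p,ang(M[:2,0]),o["qpos"][5],"to",to([598.9,-96.4,5],M,p),o["width"],o["grasp_force"])
blade("w12")
```

```text
25.4 [597.51696269 -95.88799825 113.62591272] -17.607311332002272 1.699317025834634 to [1.500e-01 1.000e-02 1.086e+01] 53.481468626339094 29.989958703517914
blade [400, 96, 18, 94, 1019] [(np.float64(-17.7), np.float64(-147.7), 653, 605), (np.float64(-17.62), np.float64(-155.7), 651, 602)]
```

Call:
move_arm --pt "0.1 0 5 0 40" --pt "0 0 4.5 0 40" --pt "0 0 1.35 0 40" --pt "0 0 0 0 40" --pt "0 0 0 0 80" --pt "0 0 0 0 80" --pt "0 0 0 0 80"

```text
t: 26.32
ee_pos: [599.2, -96.3, 6.1]
orientation: [3.104, -0.486, 0.002]
ft_force: [0.5, -0.2, -1.0]
width: 70.3
grasp_force: 0.0
```

Call:
move_arm --pt "0 0 -3 0 80" --pt "0 0 -5 0 80" --pt "0 -5.5 0 0 0" --pt "0 0 0 0 0" --pt "0 0 2 0 0" --pt "0 0 5 0 0" --pt "0 0 0.5 0 0" --pt "0 0 0 0 0"

```text
t: 27.32
ee_pos: [614.8, -44.5, 9.6]
orientation: [3.103, -0.488, -0.003]
ft_force: [0.5, 0.2, -0.1]
width: 13.7
grasp_force: 0.0
```

Run:
```python
from h import *
o,M,p=tool();print(o["t"],p,ang(M[:2,0]),o["width"],o["ft_force"])
c=cal("wrist"); blade("w13"); im=cv2.imread("pics/w13.png")
block(im,c,[599,-96.4,-17.6])
```

```text
27.325 [614.75565313 -44.53847648   9.64191564] -17.855304954685142 13.719432294321637 [ 0.52070099  0.23854321 -0.13536056]
blade [66, 38, 70, 71, 1648] [(np.float64(-28.4), np.float64(92.7), 732, 717), (np.float64(-4.6), np.float64(2.6), 729, 712)]
blade [599, 97, 41, 133, 2280] [(np.float64(-17.71), np.float64(-147.3), 655, 614), (np.float64(-10.46), np.float64(-162.0), 654, 612)]
block [368, 154, 130, 162, 15827] [598.6 -96.2 -17.3] IoU 0.713
```

Call:
move_arm --pt "0 0.8 0 0 0" --pt "0 0.8 0 0 0" --pt "0 0.7 0 0 0" --pt "0 0.7 0 0 0" --pt "0 0.6 0 0 0" --pt "0 0.4 0 0 0" --pt "0 0 0 0 0"

```text
t: 28.3
ee_pos: [603.0, -82.3, 10.2]
orientation: [3.104, -0.487, -0.001]
ft_force: [-0.7, -0.1, 0.3]
width: 0.5
grasp_force: 0.0
```

Call:
move_arm --pt "0 0.3 0 0 0" --pt "0 0.2 0 0 0" --pt "0 0 0 0 0"

```text
t: 28.68
ee_pos: [601.6, -86.8, 10.3]
orientation: [3.104, -0.486, -0.0]
ft_force: [-0.1, 0.1, 0.7]
width: 0.6
grasp_force: 0.0
```

Call:
move_arm --pt "0 0.2 0 0 0" --pt "0 0.2 0 0 0" --pt "0 0.1 0 0 0" --pt "0 0 0 0 0"

```text
t: 29.18
ee_pos: [600.8, -90.6, 10.5]
orientation: [-3.102, 0.487, -0.001]
ft_force: [1.8, 6.6, -1.4]
width: 0.6
grasp_force: 3.4
```

Run:
```python
from h import *
c=cal("wrist"); im=optics.get_image("wrist"); cv2.imwrite("pics/w14.png",im)
block(im,c,[590,-125,-17.6])
```

```text
block [337, 155, 121, 159, 14328] [ 589.1 -125.3  -17.2] IoU 0.683
```

View pics/w14.png

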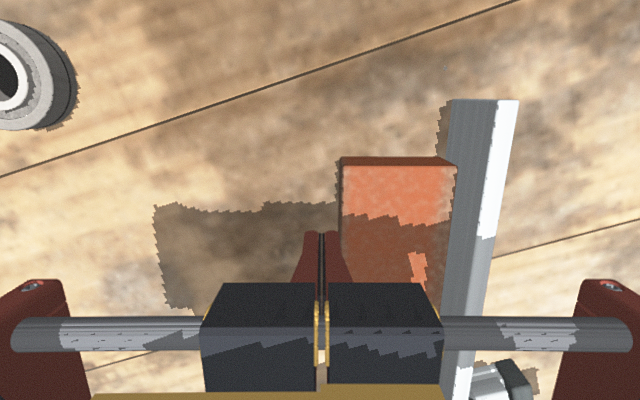

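The block is flush against the blade, with contact at (455,170). I'll release, lift and verify.

Call:
move_arm --pt "0 -0.3 0 0 0" --pt "0 -1 0 0 0" --pt "0 0 -6 0 0" --pt "0 0 -6 0 0" --pt "-3 2 -6 0 0" --pt "-4 3 0 0 0" --pt "0 0 0 0 0" --pt "0 0 0 0 0"

```text
t: 30.28
ee_pos: [526.7, -104.2, 184.2]
orientation: [3.104, -0.487, 0.002]
ft_force: [-0.1, 1.2, 0.0]
width: 0.5
grasp_force: 0.0
```

Run:
```python
from h import *
o,M,p=tool();print(o["t"],p,o["ft_force"],M[:2,2])
c=cal("wrist"); blade("w15"); im=cv2.imread("pics/w15.png")
q=block(im,c,[590,-125,-17.6])
cv2.imwrite("pics/w15c.png",cv2.resize(im[60:310,200:450],None,fx=2.4,fy=2.4,interpolation=cv2.INTER_CUBIC))
```

```text
30.275 [ 526.71130908 -104.17553611  184.18903604] [-0.13375124  1.22043621  0.02986617] [ 0.00104488 -0.00020557]
blade [351, 11, 13, 166, 1352] [(np.float64(-17.61), np.float64(-148.5), 653, 538), (np.float64(-17.67), np.float64(-155.9), 651, 536)]
block [292, 54, 59, 108, 6068] [ 588.4 -124.8  -17.6] IoU 0.971
```

View pics/w15c.png

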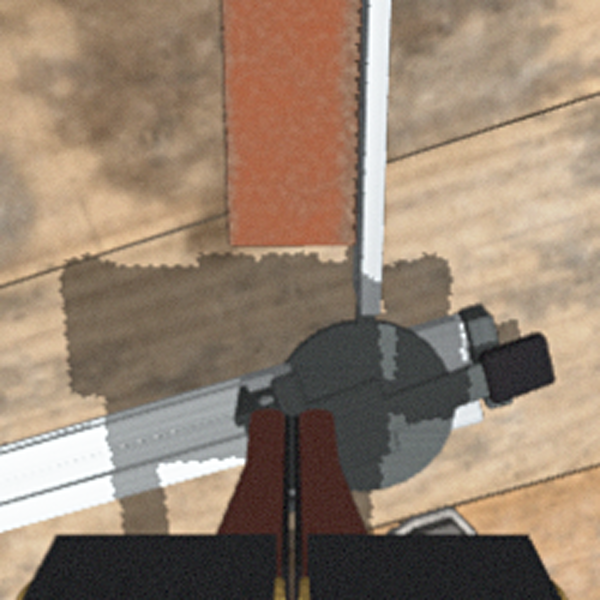

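The block sits flush along the blade: measured offset 30.8 mm, −1 mm along the blade, angles equal. The clamp pad is down at (517,367) and the arm is clear.

```bash
python3 -c "
from h import *
print(close_job())"
```

```text
the job is handed in; nothing more can be done
None
```

I handed the job in at about 30 s on the robot's clock. By my last measurements the blade is locked at the plate's angle with the gauge pushed against the stop, the block is flush against the blade about midway along it, and the arm is clear; the hand-in call returned no verdict.

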